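# Take a fit-checked trailer tongue out of the vise and off the gauge ball

## Task

The small trailer tongue has passed its fit check: slide the vise jaw back to free the tube, then pull the spring latch on top of the coupler sideways, away from the vise's knob side, and keep it pulled while you lift the tongue off the ball. Finish holding the tongue up over the fixture plate, about level and still, at least 10 cm above where it sat, touching nothing but the gripper; do not put it down or let go. Leave the jaw open and the other things on the bench where they lie.

Things in the scene. Friction and masses are not known exactly. Their poses are not given: they have to be found in the camera images.
- fixture: Fixed aluminium tooling plate, 240 (x) x 360 (y) x 20 mm; origin at the centre of its underside, on the bench; its pose gives the yaw of everything on it. Its +x points away from the knob side of the vise. A steel block carries the hitch ball (50 mm diameter, centre at x 0, y -105, z 95 mm in this frame, top at z 120). The vise stands at its +y end (see jaw_knob).
- jaw_knob (a point): Centre of the round black knob (34 mm diameter, 22 mm long, axis along the plate's x, 94 mm above the bench) on the sliding jaw of the vise; a 16 mm stem, 32 mm long, joins it to the jaw. Axes parallel to the plate's. The knob moves with the jaw towards the plate's -x. The jaw block behind it is 56 mm wide along y, top 120 mm above the bench; the vise bed below the knob is 58 mm above the bench (46 mm wide).
- jaw (a joint): Travel of the vise's sliding jaw in m: 0 closed on the tube, 0.045 at its stop, fully open. It slides towards the plate's -x, with a drag of about 5 N (cam lock already off), and stays where it is left. Closed, its lip reaches about 6 mm over the top edge of the tube, so the tube cannot rise; open it by 0.03 or more. The jaw opposite is fixed, has a flat face and rises to 2 mm below the tube's top.
- tongue_socket (a point): Centre of the ball socket of the loose trailer tongue (aluminium coupler, 67 mm across, with a 30 mm square tube; 264 mm long, 0.6 to 0.85 kg with latch), which is also the ball's centre, 95 mm above the bench, when it is seated. Own axes: y along the tube from socket towards the vise, z up, x the way in which the latch is pulled; seated they are parallel to the plate's. The coupler's rim is 19 mm below this point, its dome's top 36 mm above it.
- latch_grip (a point): Centre of the upright pull grip of the spring latch, on top of the coupler's neck: a dark steel tab 14 (x) x 24 (y) x 36 mm high, 43.5 mm above the socket centre and 72 mm from it towards the vise when closed; the latch's flat plate, as wide as the grip along y, lies 18 mm below its centre, the neck 23.5 mm below, and the dome's side begins 38 mm from the grip's centre towards the ball. It is close to the balance point of the tongue. Axes as tongue_socket.
- latch (a joint): Travel of the spring latch in m: 0 closed (its forked keeper lies under the ball and locks the tongue down), 0.022 at its stop. It slides towards the tongue's +x; its spring pulls it shut with 4 N closed, 7.3 N at the stop. It frees the ball from about 0.017; pull it to the stop, and keep it there until the tongue has risen 45 mm (then the rim is above the ball). Once off the ball the spring shifts the tongue up to 22 mm sideways under a held grip, which is normal.
- tongue_end (a point): Centre of the free end of the tongue's square tube, 230 mm from the socket centre.
- step_block: Bystander: steel step block, 50 x 30 x 44 mm, on the plate near the ball, on the -x side; origin at its underside.
- strap_clamp: Bystander: slotted steel strap clamp, 39 x 100 x 14 mm, on the plate on the +x side; origin at its underside.
- block123: Bystander: drilled steel setup block, 51 x 76 x 25 mm; origin at its underside.
- drilled_plate: Bystander: aluminium plate with five holes, 90 x 70 x 10 mm; origin at its underside.
- milled_block: Bystander: aluminium block with two steps, 60 x 45 x 38 mm; origin at its underside.
- wrench: Bystander: steel wrench, 200 mm long, lying on the bench.
- chip_brush: Bystander: chip brush lying on the bench.
- oil_can: Bystander: dark oil bottle, 56 mm diameter, 130 mm tall, standing on the bench; origin at its underside.
- vise: The fixed vise; origin on the plate's top under the tube's axis, at the middle of the 56 mm wide jaws; axes parallel to the plate's.

How it is judged:
By the outcome, as a careful person would: the job done as asked, in the order asked, and still so for the second after the job is handed in, while the arm keeps its last pose, push and grip.
It also fails if it takes over 51 s, if anything falls off the work surface, if the arm or the gripper's body presses on something with over 40 N, if the wrist force passes 120 N, or if a joint passes its speed limit or range.

## Robot

A 7-joint arm with a two-finger parallel gripper is mounted at the origin on the work surface. World frame = base frame: x ahead of the robot, y to its left, z up, the work surface at z = 0. Lengths are in m, angles in degrees, forces in N, time in s.
With the tool pointing down it reaches from about 0.425 to 0.875 m from the base axis. Payload 4.7 kg.
Tool frame: the origin (TCP) lies on the front face of the gripper's body, between the roots of the fingers; the fingertips stand 70 mm ahead of it and the grasp point (between the pads) lies 51 mm ahead of it; z points along the fingers, y is the direction in which the jaws open and shut (so a half turn about z gives the same grasp; the last joint's range is limited). The gripper opens to 87 mm and grips with 3 to 60 N. Pads are 19 mm wide; open, the fingers measure 117 mm over their backs; the gripper's body (75 mm by 190 mm) begins 51 mm behind the grasp point.
Start: joints at [-63.077, 18.392, -4.016, 83.108, 1.295, 78.541, -3.26], TCP at [0.286, 0.584, 0.292] pointing down, gripper open.
Joint ranges: [-163.93, 163.93], [-17.29, 119.83], [-79.2, 71.16], [3.27, 140.29], [-89.18, 269.18], [5.43, 117.66], [-154.24, 154.24]. Speed limits (degrees/s): [147.25, 147.25, 180, 180, 180, 180, 180].

## Interface

Orientations are given as [roll, pitch, yaw] about the fixed x, y, z axes, in that order (R = Rz(yaw) Ry(pitch) Rx(roll)).
In Python, from cell import env gives the robot as it stands.
- The arm moves only by the tool drive_tool, never from a script. Its argument "commands" is a list of rows, each a list of 7 numbers: the shift along the tool's x, y, z in cm, then the turn, a rotation vector about the tool's x, y, z in degrees, then the opening, from 0 (shut) to 1 (fully open). In form: [[tx, ty, tz, rx, ry, rz, hand], ...]. A call has 1 to 20 rows; each row shifts and turns the commanded pose from where the row before left it, along the tool's axes as they then stand; what a row does not reach is not made up. A row lasts 1/12 s, in which the tool goes at most 41.7 mm and 7.16 degrees, less where a joint would pass 70% of its speed; a pose out of reach is approached as far as the arm can. A call is refused whole if a number of a shift passes 4.17 or a number of a turn 7.16, either way. A call with a gripper value outside its range is refused whole. The fingers move at their own pace and stop on an object; "force" is the grip in N (left out, the last holds). Time passes only in rows, so rows that do not move let the fingers close. It gives the time, the measured TCP pose, the force and the opening at its end, in the units of the state.
- env.get_obs(): the state, without advancing time (a new reading comes with each control period).
- env.read_camera(name): name is "side" or "top" or "wrist"; returns a dict with "img" (420x560x3 uint8, blue, green, red), "mtx" (3x3 intrinsics, pixels), "pose" (4x4, takes a point from camera to world coordinates). Camera axes: x right, y down, z forward; pixel columns grow to the right and rows downward; lengths in m; the calibration is good to about 2 mm. A picture is of the moment at which its call begins. There is no depth.
- env.sign_off(): hands the job in, once; it reports no verdict.
The state is a dict: "time_s": time; "qpos": joint angles; "joint_velocities": joint speeds; "effort": joint torques, N m; "tool_pos": TCP position; "tool_rot": TCP orientation; "force": force on the tool from outside, world axes, zero at the start; "wrist_torque": the same for the moment, N m; "grip_width": finger opening in m.
Only numpy, scipy, OpenCV 4.12 (cv2) and the standard library are available. Lean on these libraries where they do the work, as an engineer would, in place of code of your own. Each camera call takes 0.05 s, during which the arm holds its last target.

## Working session

There is one attempt and no reset: what is moved stays moved. The work goes in short steps, Python scripts to look and compute and a tool call to move; the robot and the scene stay as the last step left them, time stands still between calls to the robot, and variables do not carry over. Pictures are saved under pics/ and viewed, and the job is handed in when it is done.

Besides the shell and the picture viewer there is one more tool, called after "Emit:" in YAML: its name, and indented under it one key for each argument. drive_tool: Moves the arm, as the interface text tells. Its arguments: {"type":"object","properties":{"commands":{"type":"array"},"force":{"type":"number"}},"required":["commands"]}

```bash
mkdir -p pics; ls; python3 - <<'E'
from cell import env
import cv2,pickle
o=env.get_obs();print({k:o[k] for k in ('time_s','tool_pos','tool_rot','force','grip_width')})
d={}
for n in ("top","side"):
    c=env.read_camera(n);d[n]=c;cv2.imwrite(f"pics/{n}0.png",c["img"]);print(n,c["mtx"].tolist(),c["pose"].round(4).tolist())
pickle.dump(d,open("cams0.pkl","wb"))
E
```

```text
pics
{'time_s': 0.0, 'tool_pos': array([0.28598744, 0.58324659, 0.29117111]), 'tool_rot': array([-1.79891906e+02,  5.82201176e-03,  1.53885964e+02]), 'force': array([ 0.49932592, -0.29866643, -0.80911808]), 'grip_width': 0.08665385264135973}
top [[489.13808100094906, 0.0, 279.40267878716134], [0.0, 489.13808100094906, 198.66131021023904], [0.0, 0.0, 1.0]] [[-0.0125, -0.987, 0.1605, 0.3116], [-0.9997, 0.009, -0.0225, 0.0013], [0.0208, -0.1607, -0.9868, 1.3917], [0.0, 0.0, 0.0, 1.0]]
side [[480.1529927192809, 0.0, 279.37809186967104], [0.0, 480.1529927192809, 211.56549041924407], [0.0, 0.0, 1.0]] [[-0.9994, -0.0119, 0.0321, 0.4737], [-0.0309, 0.7183, -0.6951, 0.9589], [-0.0148, -0.6957, -0.7182, 1.1396], [0.0, 0.0, 0.0, 1.0]]
```

View pics/top0.png

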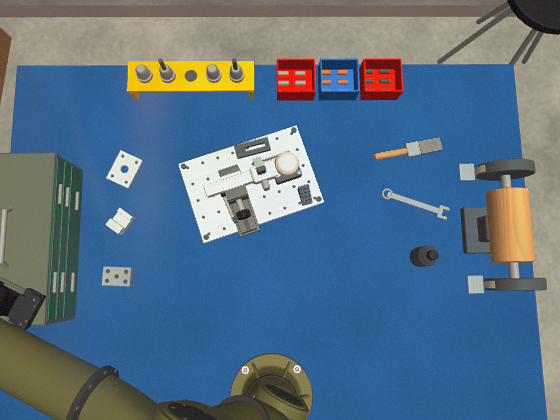

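View pics/side0.png

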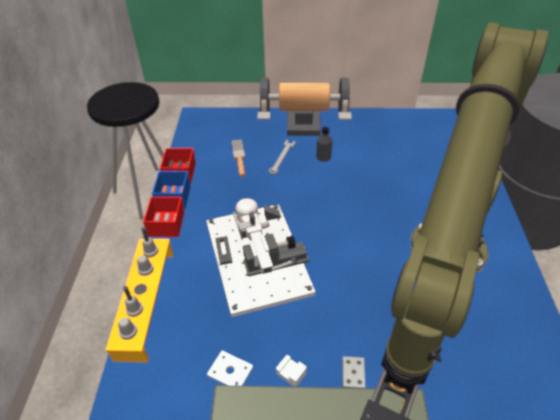

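```bash
python3 - <<'E'
import cv2,pickle
d=pickle.load(open("cams0.pkl","rb"))
t=d["top"]["img"][115:250,170:335];cv2.imwrite("pics/topc.png",cv2.resize(t,None,fx=4.4,fy=4.4,interpolation=cv2.INTER_CUBIC))
t=d["side"]["img"][190:320,195:325];cv2.imwrite("pics/sidec.png",cv2.resize(t,None,fx=4.5,fy=4.5,interpolation=cv2.INTER_CUBIC))
E
```

```text
(no output)
```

View pics/topc.png

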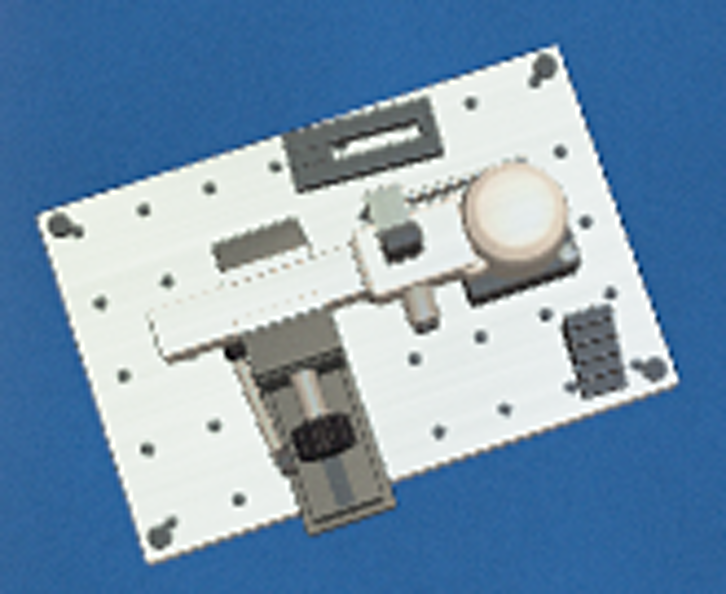

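View pics/sidec.png

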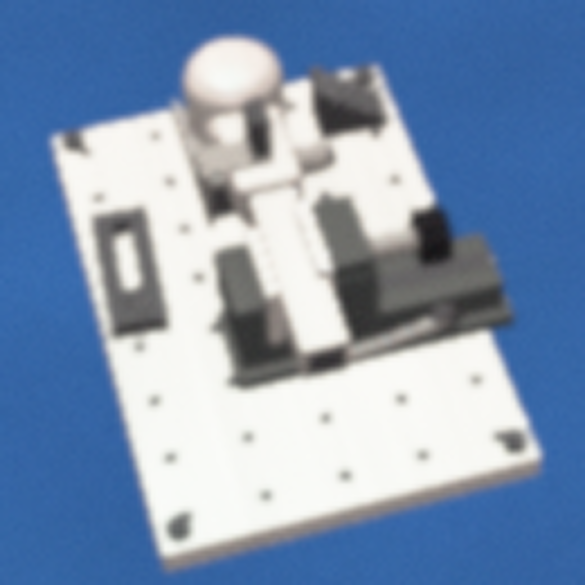

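```bash
cat > h.py <<'E'
import numpy as np,pickle,cv2
def ray(c,u,v,z):
    r=c["pose"][:3,:3]@np.linalg.inv(c["mtx"])@np.array([u,v,1.]);o=c["pose"][:3,3]
    return o+r*(z-o[2])/r[2]
def proj(c,p):
    q=c["pose"][:3,:3].T@(np.asarray(p)-c["pose"][:3,3]);q=c["mtx"]@q;return q[:2]/q[2]
def fit(local,world):
    L=np.array(local)[:,:2];W=np.array(world)[:,:2]
    l=L-L.mean(0);w=W-W.mean(0)
    a=np.arctan2((l[:,0]*w[:,1]-l[:,1]*w[:,0]).sum(),(l*w).sum())
    R=np.array([[np.cos(a),-np.sin(a)],[np.sin(a),np.cos(a)]])
    t=W.mean(0)-R@L.mean(0);return np.degrees(a),t,(L@R.T+t-W)
E
python3 - <<'E'
from h import *
d=pickle.load(open("cams0.pkl","rb"))
loc=[(.12,.18),(.12,-.18),(-.12,-.18),(-.12,.18)]
def tc(x,y): return (x/4.4+170-.4,y/4.4+115-.4)
def sc(x,y): return (x/4.5+195-.4,y/4.5+190-.4)
W=[ray(d["top"],*tc(x,y),.02) for x,y in [(40,215),(557,45),(678,382),(148,562)]]
print(np.round(W,4)); print(fit(loc,W))
W2=[ray(d["side"],*sc(x,y),.02) for x,y in [(165,558),(52,135),(378,67),(541,460)]]
print(np.round(W2,4)); print(fit(loc,W2))
for n,f,z,p in [("knobtop",tc,.111,(325,437)),("grip top",tc,.1565,(402,232)),("dome",tc,.125,(518,208))]:
    print(n,ray(d["top"],*f(*p),z))
for n,f,z,p in [("knob",sc,.094,(434,236)),("grip",sc,.1385,(258,130))]:
    print(n,ray(d["side"],*f(*p),z))
a,t,_=fit(loc,W)
a=np.radians(a);R=np.array([[np.cos(a),-np.sin(a)],[np.sin(a),np.cos(a)]])
print("ball pred",R@[0,-.105]+t,"grip pred",R@[0,-.033]+t)
E
```

```text
[[ 0.6394  0.2571  0.02  ]
 [ 0.7523 -0.0817  0.02  ]
 [ 0.5256 -0.1559  0.02  ]
 [ 0.4131  0.1842  0.02  ]]
(np.float64(18.251323044295813), array([0.58260887, 0.05091146]), array([[ 7.98484749e-04,  2.34878962e-03],
       [ 6.04556295e-04, -7.37777357e-04],
       [-5.76351305e-04, -1.66916904e-03],
       [-8.26689738e-04,  5.81567789e-05]]))
[[ 0.6416  0.2605  0.02  ]
 [ 0.7573 -0.0849  0.02  ]
 [ 0.5273 -0.157   0.02  ]
 [ 0.4152  0.1854  0.02  ]]
(np.float64(18.185665495633295), array([0.58534999, 0.05096056]), array([[ 1.52992772e-03, -1.02895674e-03],
       [-1.76175708e-03,  2.32566113e-03],
       [ 2.31073969e-04, -4.52204243e-04],
       [ 7.55389359e-07, -8.44500141e-04]]))
knobtop [0.48000469 0.06730248 0.111     ]
grip top [0.59494867 0.01971577 0.1565    ]
dome [ 0.6164778  -0.04993808  0.125     ]
knob [0.4833591  0.06750552 0.094     ]
grip [0.59624516 0.01895695 0.1385    ]
ball pred [ 0.61549337 -0.04880619] grip pred [0.592944   0.01957163]
```

Emit:
drive_tool:
  commands:
    - [0,0,0,0,0,-6.3,1]
    - [0,0,0,0,0,-6.3,1]
    - [0,0,0,0,0,-6.3,1]
    - [0,0,0,0,0,-6.3,1]
    - [0,0,0,0,0,-6.3,1]
    - [0,0,0,0,0,-6.3,1]
    - [0,0,0,0,0,-6.3,1]

```text
time_s: 0.68
tool_pos: [0.286, 0.5834, 0.2916]
tool_rot: [-180.0, -0.0, -161.7]
force: [0.2, -0.7, 1.0]
grip_width: 0.0872
```

Emit:
drive_tool:
  commands:
    - [0,-1.5,0,0,0,0,1]
    - [0,-3,0,0,0,0,1]
    - [0,-3,0,0,0,0,1]
    - [0,-3,0,0,0,0,1]
    - [0,-3,0,0,0,0,1]
    - [0,-3,0,0,0,0,1]
    - [0,-3,0,0,0,0,1]
    - [0,-3,0,0,0,0,1]
    - [0,-3,0,0,0,0,1]
    - [0,-3,0,0,0,0,1]
    - [0,-3,0,0,0,0,1]
    - [0,-3,0,0,0,0,1]
    - [0,-3,0,0,0,0,1]
    - [0,-3,0,0,0,0,1]
    - [0,-3,0,0,0,0,1]
    - [-1,-3,0,0,0,0,1]
    - [-1.4,-3,0,0,0,0,0.75]
    - [0,-3,0,0,0,0,0.75]
    - [0,-2.5,0,0,0,0,0.75]
    - [0,0,0,0,0,0,0.75]

```text
time_s: 2.35
tool_pos: [0.48, 0.0618, 0.292]
tool_rot: [-179.9, -0.0, -162.5]
force: [-0.5, -0.4, 0.8]
grip_width: 0.069
```

```bash
python3 - <<'E'
from cell import env
import cv2,pickle
o=env.get_obs();print({k:o[k] for k in ('time_s','tool_pos','tool_rot','force','grip_width')})
c=env.read_camera("wrist");pickle.dump(c,open("w1.pkl","wb"));cv2.imwrite("pics/w1.png",c["img"])
print(c["pose"].round(3).tolist())
E
```

```text
{'time_s': 2.35, 'tool_pos': array([0.4799804 , 0.06180085, 0.29202157]), 'tool_rot': array([-1.79850337e+02, -3.25117694e-02, -1.62503605e+02]), 'force': array([-0.4669589 , -0.44157841,  0.81458863]), 'grip_width': 0.06897157759781926}
[[-0.3, 0.915, 0.27, 0.407], [0.954, 0.288, 0.083, 0.038], [-0.002, 0.282, -0.959, 0.385], [0.0, 0.0, 0.0, 1.0]]
```

View pics/w1.png

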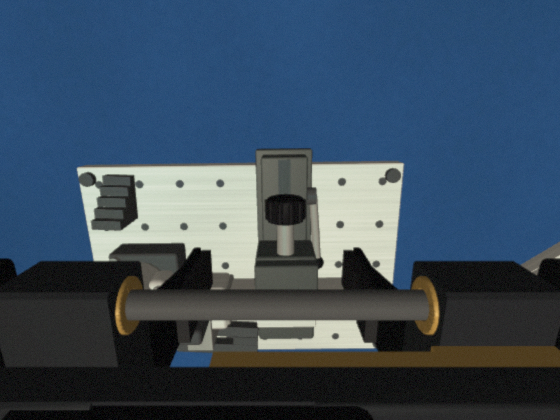

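```bash
python3 - <<'E'
from h import *
c=pickle.load(open("w1.pkl","rb"))
for n,p,z in [("knob",(286,209),.1),("jawtopfrontL",(258,262),.12),("jawR",(316,262),.12),("c1",(78,165),.02),("c2",(404,162),.02)]: print(n,ray(c,*p,z).round(4))
a=ray(c,78,165,.02);b=ray(c,404,162,.02);v=b-a;print(np.hypot(*v[:2]),np.degrees(np.arctan2(v[1],v[0]))-90)
t=c["img"][130:370,60:420];cv2.imwrite("pics/w1c.png",cv2.resize(t,None,fx=2.2,fy=2.2,interpolation=cv2.INTER_CUBIC))
E
```

```text
knob [0.4812 0.0692 0.1   ]
jawtopfrontL [0.5287 0.0585 0.12  ]
jawR [0.5136 0.1064 0.12  ]
c1 [ 0.5229 -0.1549  0.02  ]
c2 [0.4128 0.1844 0.02  ]
0.35672709542038333 17.982301000841076
```

View pics/w1c.png

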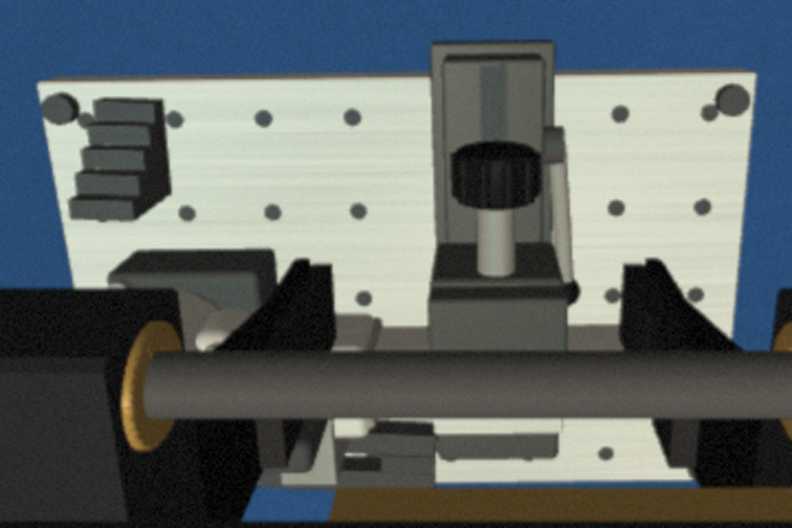

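Emit:
drive_tool:
  commands:
    - [-0.3,0.5,1,0,0,0,0.75]
    - [0,0,2,0,0,0,0.75]
    - [0,0,2,0,0,0,0.75]
    - [0,0,2,0,0,0,0.75]
    - [0,0,2,0,0,0,0.75]
    - [0,0,2,0,0,0,0.75]
    - [0,0,1.5,0,0,0,0.75]
    - [0,0,1,0,0,0,0.75]
    - [0,0,0.8,0,0,0,0.75]
    - [0,0,0,0,0,0,0.75]
    - [0,0,0,0,0,0,0.3]
    - [0,0,0,0,0,0,0.3]
    - [0,0,0,0,0,0,0.3]
    - [0,0,0,0,0,0,0.3]
  force: 25

```text
time_s: 3.57
tool_pos: [0.4807, 0.0738, 0.1501]
tool_rot: [180.0, 0.1, -162.0]
force: [0.1, -0.3, -0.2]
grip_width: 0.0464
```

Emit:
drive_tool:
  commands:
    - [0,-0.25,0,0,0,0,0.55]
    - [0,-0.25,0,0,0,0,0.55]
    - [0,0,0,0,0,0,0.3]
    - [0,0,0,0,0,0,0.3]
    - [0,0,0,0,0,0,0.3]
    - [0,0,0,0,0,0,0.3]
    - [0,0,0,0,0,0,0.3]
  force: 25

```text
time_s: 4.15
tool_pos: [0.4815, 0.0695, 0.1493]
tool_rot: [180.0, -0.0, -162.0]
force: [-0.5, 1.7, 1.1]
grip_width: 0.0337
```

```bash
python3 - <<'E'
from cell import env
import cv2
o=env.get_obs();print({k:o[k] for k in ('time_s','tool_pos','tool_rot','force','grip_width')})
c=env.read_camera("wrist");cv2.imwrite("pics/w2.png",c["img"])
E
```

```text
{'time_s': 4.15, 'tool_pos': array([0.48146743, 0.06946063, 0.14929065]), 'tool_rot': array([ 1.79954796e+02, -3.53561824e-03, -1.61992065e+02]), 'force': array([-0.4788652 ,  1.69851174,  1.12817883]), 'grip_width': 0.03365685657066519}
```

View pics/w2.png

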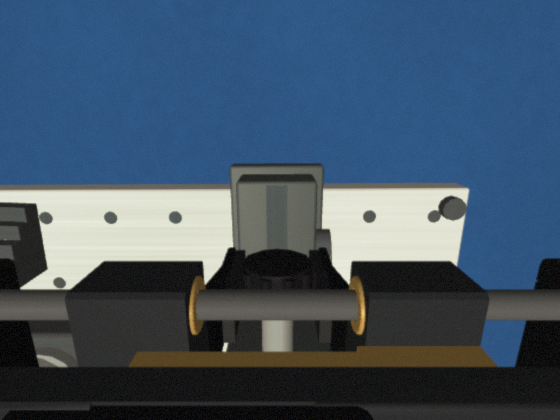

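Emit:
drive_tool:
  commands:
    - [0.2,0,0,0,0,0,0.3]
    - [0.4,0,0,0,0,0,0.3]
    - [0.4,0,0,0,0,0,0.3]
    - [0.4,0,0,0,0,0,0.3]
    - [0.4,0,0,0,0,0,0.3]
    - [0.4,0,0,0,0,0,0.3]
    - [0.4,0,0,0,0,0,0.3]
    - [0.4,0,0,0,0,0,0.3]
    - [0.4,0,0,0,0,0,0.3]
    - [0.4,0,0,0,0,0,0.3]
    - [0.4,0,0,0,0,0,0.3]
    - [0,0,0,0,0,0,0.3]
    - [0,0,0,0,0,0,0.3]

```text
time_s: 5.28
tool_pos: [0.4421, 0.0564, 0.1493]
tool_rot: [180.0, 0.1, -162.0]
force: [3.2, 4.1, -3.7]
grip_width: 0.0334
```

Emit:
drive_tool:
  commands:
    - [0,0,0,0,0,0,0.65]
    - [0,0,0,0,0,0,0.65]
    - [0,0,0,0,0,0,0.65]
    - [0,0,0,0,0,0,0.65]
    - [0,0,-1,0,0,0,0.65]
    - [0,0,-2,0,0,0,0.65]
    - [0,0,-2.5,0,0,0,0.65]
    - [0,0,-2.5,0,0,0,0.65]
    - [0,0,-2.5,0,0,0,0.65]
    - [0,0,-2.5,0,0,0,0.65]
    - [0,0,-1,0,0,0,0.65]

```text
time_s: 6.2
tool_pos: [0.443, 0.0558, 0.2935]
tool_rot: [-180.0, 0.3, -162.0]
force: [0.3, -0.3, 0.1]
grip_width: 0.0565
```

Emit:
drive_tool:
  commands:
    - [0,0,0,0,0,6,0.65]
    - [0,0,0,0,0,6,0.65]
    - [0,0,0,0,0,6,0.65]
    - [0,0,0,0,0,6,0.65]
    - [0,0,0,0,0,6,0.65]
    - [0,0,0,0,0,6,0.65]
    - [0,0,0,0,0,6,0.65]
    - [0,0,0,0,0,6,0.65]
    - [0,0,0,0,0,6,0.65]
    - [0,0,0,0,0,6,0.65]
    - [0,0,0,0,0,6,0.65]
    - [0,0,0,0,0,6,0.65]
    - [0,0,0,0,0,6,0.65]
    - [0,0,0,0,0,6,0.65]
    - [0,0,0,0,0,6,0.65]

```text
time_s: 7.45
tool_pos: [0.4414, 0.0556, 0.289]
tool_rot: [-179.9, 0.0, 107.7]
force: [1.0, -0.0, -0.4]
grip_width: 0.0565
```

Emit:
drive_tool:
  commands:
    - [-1,1,0,0,0,0,0.65]
    - [-2,2,0,0,0,0,0.65]
    - [-2,2,0,0,0,0,0.65]
    - [-2,2,0,0,0,0,0.65]
    - [-2,2,0,0,0,0,0.65]
    - [-2,2,0,0,0,0,0.65]
    - [-1,2,0,0,0,0,0.65]
    - [0,0.3,0,0,0,0,0.65]
    - [0,0,0,0,0,0,0.65]
    - [0,0,0,0,0,0,0.65]

```text
time_s: 8.28
tool_pos: [0.6046, -0.0168, 0.2887]
tool_rot: [-179.9, -0.0, 108.0]
force: [-0.4, 0.8, -0.1]
grip_width: 0.0566
```

```bash
python3 - <<'E'
from cell import env
import cv2,pickle
o=env.get_obs();print({k:o[k] for k in ('time_s','tool_pos','tool_rot','force','grip_width')})
c=env.read_camera("wrist");pickle.dump(c,open("w3.pkl","wb"));cv2.imwrite("pics/w3.png",c["img"])
E
```

```text
{'time_s': 8.2833, 'tool_pos': array([ 0.60460049, -0.01683246,  0.28866177]), 'tool_rot': array([-1.79899876e+02, -3.20898372e-02,  1.08010270e+02]), 'force': array([-0.36745993,  0.8072026 , -0.13046033]), 'grip_width': 0.056618038493703525}
```

View pics/w3.png

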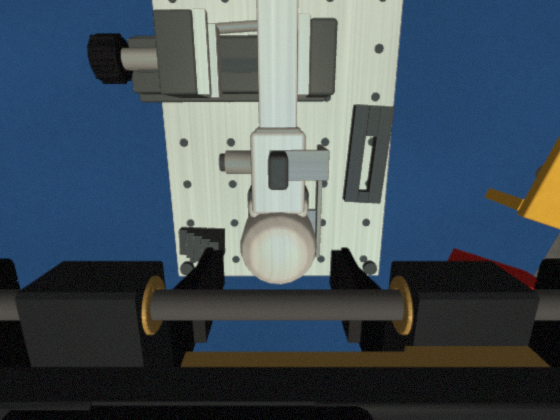

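```bash
python3 - <<'E'
from h import *
c=pickle.load(open("w3.pkl","rb"))
t=c["img"][120:220,210:350];cv2.imwrite("pics/w3c.png",cv2.resize(t,None,fx=5.6,fy=5.6,interpolation=cv2.INTER_CUBIC))
E
```

```text
(no output)
```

View pics/w3c.png

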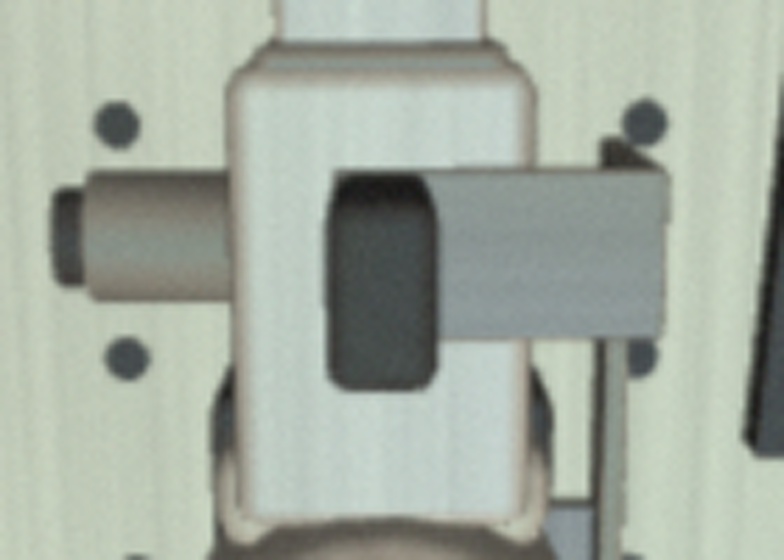

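```bash
python3 - <<'E'
from h import *
c=pickle.load(open("w3.pkl","rb"))
f=lambda x,y:(x/5.6+210-.4,y/5.6+120-.4)
P=[ray(c,*f(x,y),.1565) for x,y in [(328,205),(437,205),(437,388),(328,388)]]
P=np.array(P);m=P.mean(0);print(P.round(4),m,np.linalg.norm(P[1]-P[0]),np.linalg.norm(P[2]-P[1]))
v=P[1]-P[0];print(np.degrees(np.arctan2(v[1],v[0])))
a=np.radians(108);tx=np.array([np.cos(a),np.sin(a)]);ty=np.array([np.sin(a),-np.cos(a)])
d=m[:2]-[.6046,-.0168];print(d@tx,d@ty,c["pose"][:3,3])
E
```

```text
[[0.5841 0.0289 0.1565]
 [0.5965 0.0329 0.1565]
 [0.6036 0.0117 0.1565]
 [0.5908 0.0076 0.1565]] [0.59373921 0.0202563  0.1565    ] 0.01304211387399199 0.022352516233830024
17.9574155975543
0.03859880098894196 0.0011217960417562488 [0.58158619 0.05605918 0.38149872]
```

Emit:
drive_tool:
  commands:
    - [1,0.1,0,0,0,0,0.5]
    - [1.4,0,0,0,0,0,0.5]
    - [1.4,0,0,0,0,0,0.5]
    - [0,0,1.5,0,0,0,0.5]
    - [0,0,1.5,0,0,0,0.5]
    - [0,0,1.5,0,0,0,0.5]
    - [0,0,1.5,0,0,0,0.5]
    - [0,0,1,0,0,0,0.5]
    - [0,0,0.5,0,0,0,0.5]
    - [0,0,0,0,0,0,0.5]
    - [0,0,0,0,0,0,0.5]

```text
time_s: 9.25
tool_pos: [0.5945, 0.0196, 0.2149]
tool_rot: [180.0, -0.0, 108.0]
force: [-0.9, -0.3, 0.4]
grip_width: 0.0436
```

```bash
python3 - <<'E'
from cell import env
import cv2,pickle
o=env.get_obs();print({k:o[k] for k in ('time_s','tool_pos','tool_rot','force','grip_width')})
c=env.read_camera("wrist");cv2.imwrite("pics/w4.png",c["img"])
c=env.read_camera("side");cv2.imwrite("pics/s4.png",cv2.resize(c["img"][170:320,170:350],None,fx=4,fy=4,interpolation=cv2.INTER_CUBIC))
E
```

```text
{'time_s': 9.25, 'tool_pos': array([0.59448809, 0.01963541, 0.21485122]), 'tool_rot': array([ 1.79959347e+02, -6.34156747e-03,  1.08004298e+02]), 'force': array([-0.8625441 , -0.28888786,  0.4372784 ]), 'grip_width': 0.04355077110723845}
```

View pics/w4.png

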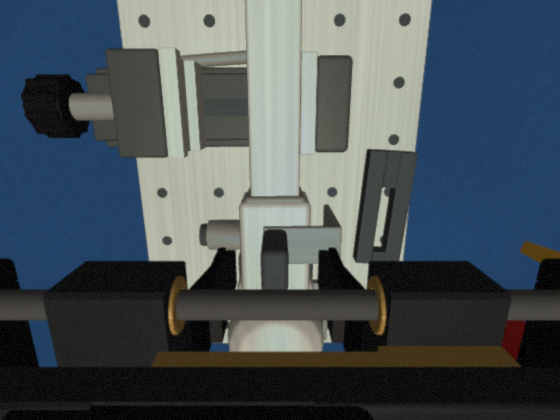

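View pics/s4.png

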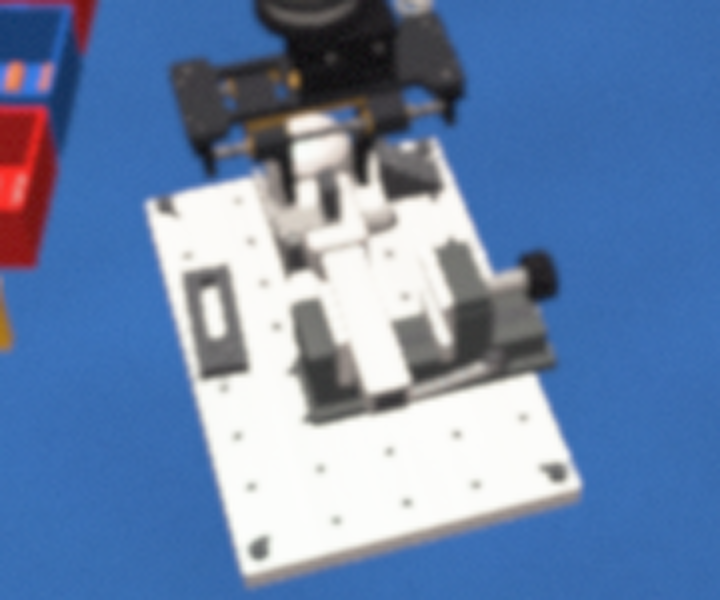

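Emit:
drive_tool:
  commands:
    - [0,0,0.7,0,0,0,0.5]
    - [0,0,0.7,0,0,0,0.5]
    - [0,0,0.5,0,0,0,0.5]
    - [0,0,0.2,0,0,0,0.5]
    - [0,0,0,0,0,0,0.5]
    - [0,0,0,0,0,0,0.05]
    - [0,0,0,0,0,0,0.05]
    - [0,0,0,0,0,0,0.05]
    - [0,0,0,0,0,0,0.05]
    - [0,0,0,0,0,0,0.05]
    - [0,0,0,0,0,0,0.05]
  force: 50

```text
time_s: 10.27
tool_pos: [0.5939, 0.019, 0.1934]
tool_rot: [-179.9, -0.0, 108.0]
force: [-2.5, 0.2, 2.8]
grip_width: 0.0138
```

Emit:
drive_tool:
  commands:
    - [0,0.3,0,0,0,0,0.05]
    - [0,0.3,0,0,0,0,0.05]
    - [0,0.3,0,0,0,0,0.05]
    - [0,0.3,0,0,0,0,0.05]
    - [0,0.3,0,0,0,0,0.05]
    - [0,0.3,0,0,0,0,0.05]
    - [0,0.2,0,0,0,0,0.05]
    - [0,0.1,0,0,0,0,0.05]
    - [0,0,0,0,0,0,0.05]
    - [0,0,0,0,0,0,0.05]

```text
time_s: 11.1
tool_pos: [0.6132, 0.0254, 0.1932]
tool_rot: [-179.8, -0.0, 108.0]
force: [-7.4, -2.0, 6.3]
grip_width: 0.014
```

```bash
python3 - <<'E'
from cell import env
import cv2
o=env.get_obs();print({k:o[k] for k in ('time_s','tool_pos','tool_rot','force','grip_width','wrist_torque')})
c=env.read_camera("wrist");cv2.imwrite("pics/w5.png",c["img"])
c=env.read_camera("side");cv2.imwrite("pics/s5.png",cv2.resize(c["img"][170:320,170:350],None,fx=4,fy=4,interpolation=cv2.INTER_CUBIC))
E
```

```text
{'time_s': 11.1, 'tool_pos': array([0.61323667, 0.02539517, 0.19324911]), 'tool_rot': array([-1.79773921e+02, -3.72564115e-02,  1.07987385e+02]), 'force': array([-7.39463578, -2.03357586,  6.29239681]), 'grip_width': 0.014030163405829434, 'wrist_torque': array([-0.42608916,  1.73922835,  0.15882525])}
```

View pics/w5.png

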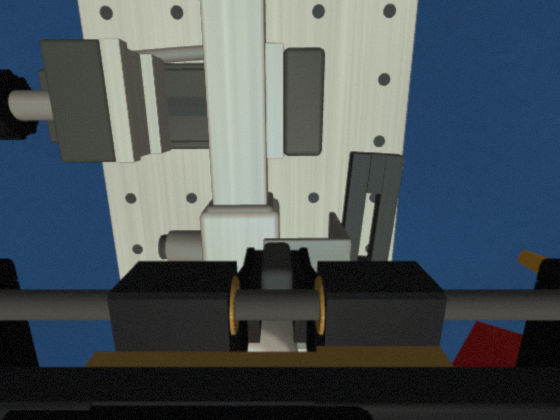

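View pics/s5.png

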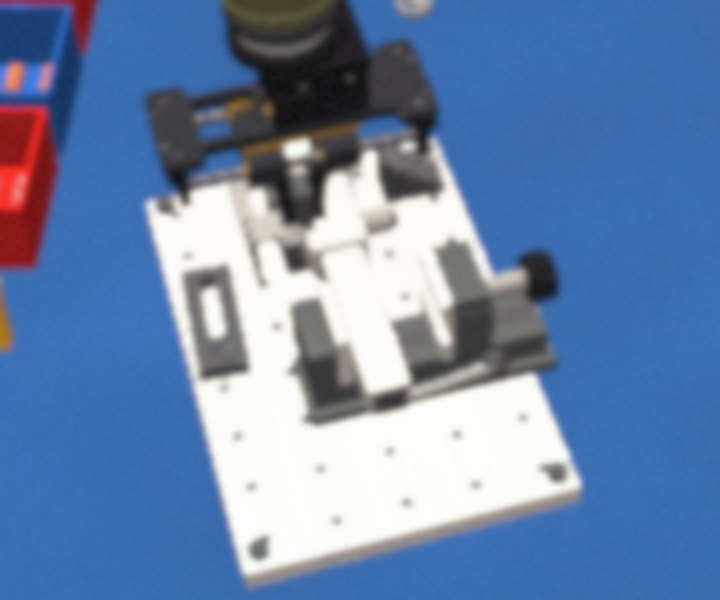

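Emit:
drive_tool:
  commands:
    - [0,0.2,0,0,0,0,0.05]
    - [0,0.1,0,0,0,0,0.05]
    - [0,0,0,0,0,0,0.05]
    - [0,0,0,0,0,0,0.05]

```text
time_s: 11.53
tool_pos: [0.6155, 0.0261, 0.1931]
tool_rot: [-179.7, -0.0, 108.0]
force: [-8.3, -3.3, 7.0]
grip_width: 0.0132
```

Emit:
drive_tool:
  commands:
    - [0,0,-0.3,0,0,0,0.05]
    - [0,0,-0.4,0,0,0,0.05]
    - [0,0,-0.4,0,0,0,0.05]
    - [0,0,-0.4,0,0,0,0.05]
    - [0,0,-0.4,0,0,0,0.05]
    - [0,0,-0.1,0,0,0,0.05]
    - [0,0,0,0,0,0,0.05]
    - [0,0,0,0,0,0,0.05]

```text
time_s: 12.2
tool_pos: [0.6137, 0.0256, 0.2091]
tool_rot: [-179.3, -0.0, 108.0]
force: [-6.7, -2.7, -7.2]
grip_width: 0.0135
```

```bash
python3 - <<'E'
from cell import env
import cv2
o=env.get_obs();print({k:o[k] for k in ('time_s','tool_pos','tool_rot','force','grip_width','wrist_torque')})
c=env.read_camera("wrist");cv2.imwrite("pics/w6.png",c["img"])
c=env.read_camera("side");cv2.imwrite("pics/s6.png",cv2.resize(c["img"][170:320,170:350],None,fx=4,fy=4,interpolation=cv2.INTER_CUBIC))
E
```

```text
{'time_s': 12.2, 'tool_pos': array([0.6136511 , 0.02558135, 0.2091362 ]), 'tool_rot': array([-1.79328951e+02, -4.69611581e-02,  1.08018345e+02]), 'force': array([-6.72638235, -2.67452154, -7.16393342]), 'grip_width': 0.013477072115790096, 'wrist_torque': array([-0.74059859,  1.66885037,  0.4362617 ])}
```

View pics/w6.png

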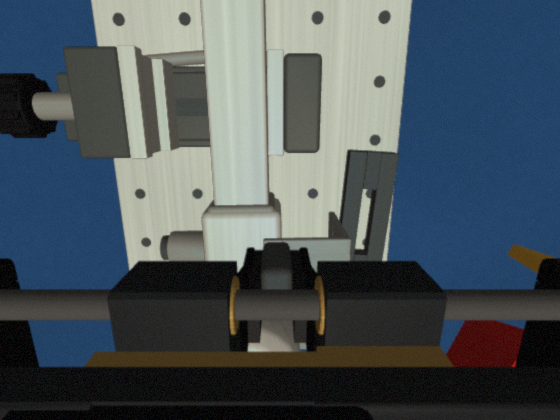

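View pics/s6.png

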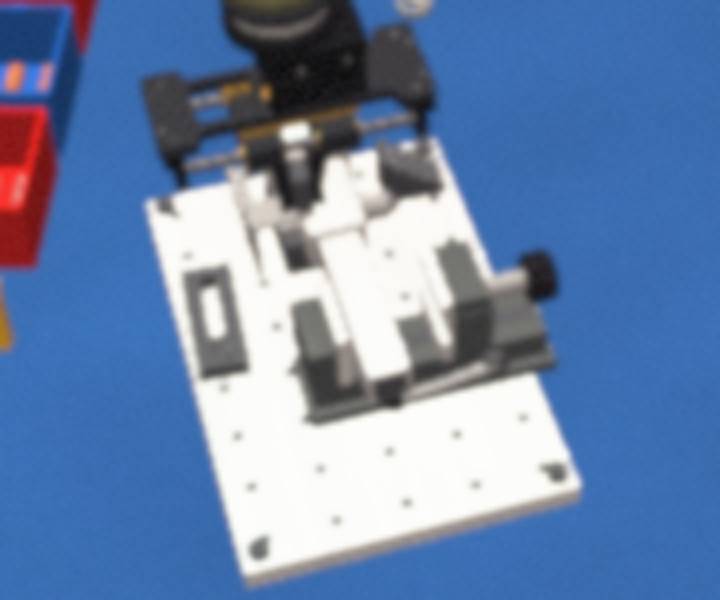

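Emit:
drive_tool:
  commands:
    - [0,0.1,-0.3,0,0,0,0.05]
    - [0,0,-0.4,0,0,0,0.05]
    - [0,0,-0.4,0,0,0,0.05]
    - [0,0,-0.4,0,0,0,0.05]
    - [0,0,-0.4,0,0,0,0.05]
    - [0,0,-0.4,0,0,0,0.05]
    - [0,0,-0.4,0,0,0,0.05]
    - [0,0,-0.4,0,0,0,0.05]
    - [0,0,-0.4,0,0,0,0.05]
    - [0,0,-0.4,0,0,0,0.05]
    - [0,0,-0.4,0,0,0,0.05]
    - [0,0,-0.4,0,0,0,0.05]
    - [0,0,-0.4,0,0,0,0.05]
    - [0,0,-0.4,0,0,0,0.05]
    - [0,0,-0.4,0,0,0,0.05]

```text
time_s: 13.55
tool_pos: [0.6183, 0.027, 0.2727]
tool_rot: [180.0, -0.0, 108.0]
force: [0.4, 0.1, -7.4]
grip_width: 0.0137
```

```bash
python3 - <<'E'
from cell import env
import cv2
o=env.get_obs();print({k:o[k] for k in ('time_s','tool_pos','tool_rot','force','grip_width','wrist_torque')})
c=env.read_camera("wrist");cv2.imwrite("pics/w7.png",c["img"])
c=env.read_camera("side");cv2.imwrite("pics/s7.png",cv2.resize(c["img"][150:320,170:350],None,fx=3.5,fy=3.5,interpolation=cv2.INTER_CUBIC))
E
```

```text
{'time_s': 13.55, 'tool_pos': array([0.6182936 , 0.02698532, 0.27274102]), 'tool_rot': array([ 1.79983694e+02, -3.76884241e-04,  1.07984671e+02]), 'force': array([ 0.37869167,  0.05060711, -7.40776341]), 'grip_width': 0.013727837788171243, 'wrist_torque': array([-0.02162912, -0.00969575, -0.04549943])}
```

View pics/w7.png

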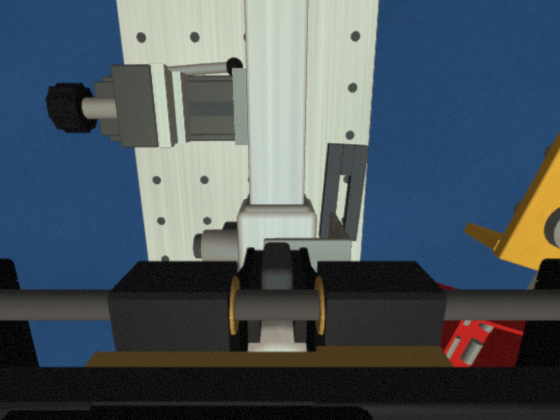

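View pics/s7.png

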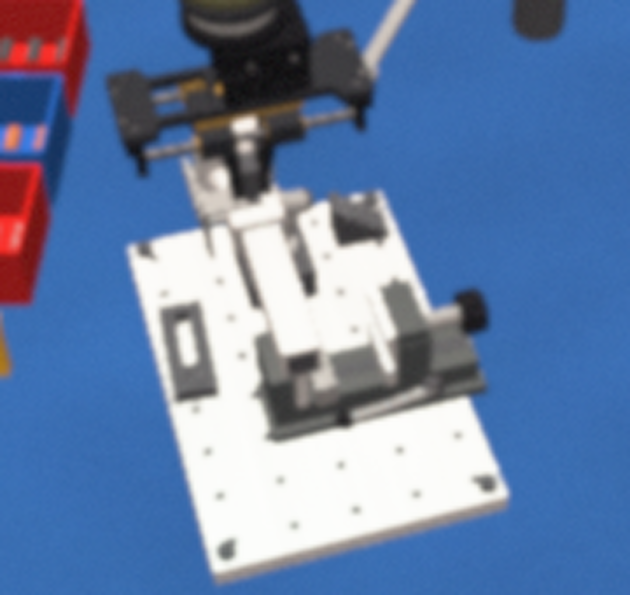

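Emit:
drive_tool:
  commands:
    - [0,0,-0.4,0,0,0,0.05]
    - [0,0,-0.8,0,0,0,0.05]
    - [0,0,-0.8,0,0,0,0.05]
    - [0,0,-0.8,0,0,0,0.05]
    - [0,0,-0.8,0,0,0,0.05]
    - [0,0,-0.8,0,0,0,0.05]
    - [0,0,-0.8,0,0,0,0.05]
    - [0,0,-0.6,0,0,0,0.05]
    - [0,0,-0.4,0,0,0,0.05]
    - [0,0,-0.2,0,0,0,0.05]
    - [0,0,0,0,0,0,0.05]
    - [0,0,0,0,0,0,0.05]
    - [0,0,0,0,0,0,0.05]
    - [0,0,0,0,0,0,0.05]
    - [0,0,0,0,0,0,0.05]
    - [0,0,0,0,0,0,0.05]

```text
time_s: 14.98
tool_pos: [0.6182, 0.027, 0.336]
tool_rot: [-180.0, -0.0, 108.0]
force: [0.0, -0.0, -5.9]
grip_width: 0.0139
```

```bash
python3 - <<'E'
from cell import env
import cv2,pickle
import numpy as np
o=env.get_obs();print({k:o[k] for k in ('time_s','tool_pos','tool_rot','force','grip_width','wrist_torque')},np.abs(o['joint_velocities']).max())
d={n:env.read_camera(n) for n in ("wrist","side","top")};pickle.dump(d,open("c8.pkl","wb"))
cv2.imwrite("pics/w8.png",d["wrist"]["img"])
cv2.imwrite("pics/s8.png",cv2.resize(d["side"]["img"][130:310,170:350],None,fx=3.3,fy=3.3,interpolation=cv2.INTER_CUBIC))
cv2.imwrite("pics/t8.png",d["top"]["img"])
E
```

```text
{'time_s': 14.9833, 'tool_pos': array([0.61819151, 0.02698484, 0.33598135]), 'tool_rot': array([-1.79977348e+02, -4.62412834e-03,  1.07987327e+02]), 'force': array([ 0.03487985, -0.04640223, -5.92699593]), 'grip_width': 0.013898484447269526, 'wrist_torque': array([-0.10726662,  0.04478916,  0.04477184])} 0.2217582350082829
```

View pics/w8.png

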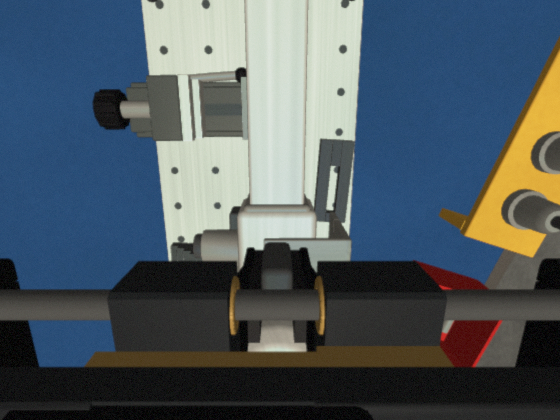

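View pics/s8.png

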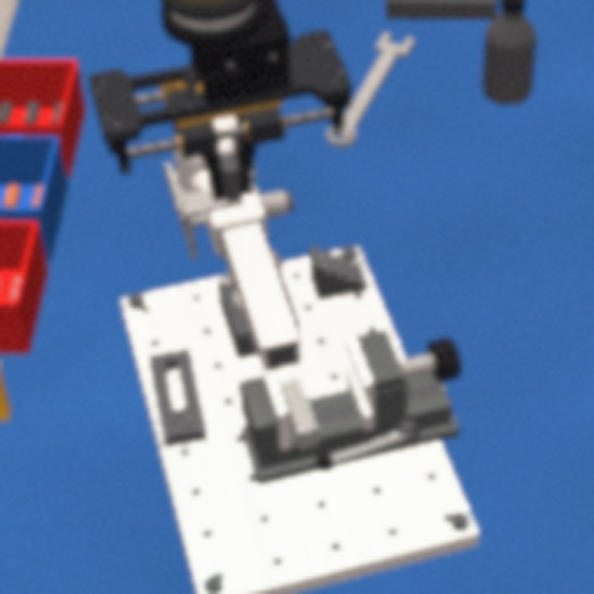

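View pics/t8.png

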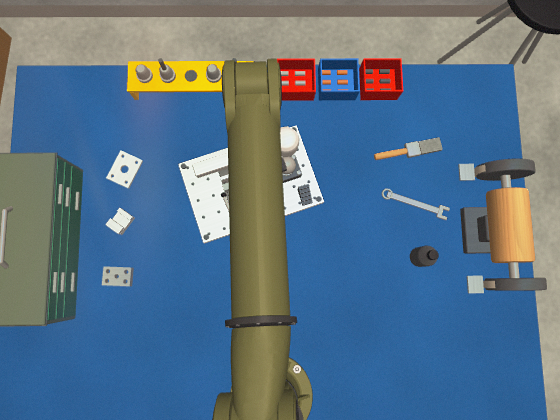

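```bash
python3 - <<'E'
from h import *
c=pickle.load(open("c8.pkl","rb"))["side"]
for z in (.2175,.2275,.2375,.2475):
    q=proj(c,(.569,.177,z));print(z,q,(q-[170,130])*3.3)
E
python3 - <<'E'
from cell import env
import numpy as np
o=env.get_obs();print(o['time_s'],o['tool_pos'],o['force'],np.abs(o['joint_velocities']).max())
E
```

```text
0.2175 [256.54300288 242.83579238] [285.59190949 372.35811487]
0.2275 [256.34753806 240.24290318] [284.94687561 363.80158048]
0.2375 [256.14972271 237.61883347] [284.29408494 355.14215044]
0.2475 [255.94951416 234.96301741] [283.63339672 346.37795747]
15.1333 [0.61822863 0.02697896 0.33620354] [ 0.16549839  1.40315142 -6.0214697 ] 0.09364411362092477
```

```bash
python3 - <<'E'
from cell import env
print(env.sign_off())
E
```

```text
the job is handed in; nothing more can be done
None
```

The tongue is off the ball and held level over the fixture plate, about 14 cm above where it sat. I handed the job in at about 15 s; the sign-off gave no verdict.

- **Jaw:** I gripped the knob and slid it back about 41 mm. It stayed open in every later picture.
- **Latch:** I pulled it about 22.7 mm, to its stop. By about 16 mm into the lift the grip had eased back about 2 mm, to roughly 21 mm, still past the 17 mm release point. I added 1 mm of pull before lifting the tongue clear.
- **Sideways force:** It dropped to about zero once the tongue was off the ball.
- **Level and still:** The tool rose 14.3 cm. In the side picture the tube's free end sits within a pixel of where a level tongue would put it. Just before sign-off the joints were almost still.
- **Touching nothing but the gripper:** The last pictures show the tongue clear of the vise and plate. The force reading was the weight, about 6 N, plus 1.4 N sideways in the very last reading. That was near zero in the reading before, so I took it for noise.
- **Other things on the bench:** All the ones I could see lie where they were; the arm hid part of the fixture plate in the top view.

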